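# Set an indexing slide under its pointer and lock it with a sprung clip

### The arm

A 7-joint arm with a two-finger parallel gripper is mounted at the origin on a cart in front of the work surface, level with it; the furniture and walls round the work are solid. World frame = base frame: x ahead of the robot, y to its left, z up, the work surface at z = 0. Lengths are in m, angles in rad, forces in N, time in s.
With the tool pointing down it reaches from about 0.425 to 0.875 m from the base axis. Payload 9.9 kg.
Tool frame: the origin (TCP) lies at the very end of the fingers, on their centre line; the grasp point (between the pads) lies 19 mm behind it; z points along the fingers, y is the line along which they close (so a half turn about z gives the same grasp; the last joint's range is limited). The gripper opens to 85 mm and grips with 20 to 120 N. Pads are 22 mm wide; open, the fingers measure 114 mm over their backs; the gripper's body (76 mm by 85 mm) begins 54 mm behind the grasp point. The pads swing forward as they close: fully open they stand 13 mm farther back than shut.
Start: joints at [-1.427, 0.576, 0.025, 1.437, -0.015, 1.129, -0.057], TCP at [0.152, 0.658, 0.231] pointing down, gripper open.
Joint ranges: [-2.76, 2.76], [-0.34, 2.15], [-1.52, 1.57], [0.19, 2.46], [-1.09, 4.23], [0.17, 1.99], [-2.82, 2.82]. Speed limits (rad/s): [2.22, 2.22, 3.01, 3.01, 3.14, 3.14, 3.14].

### API

Orientations are given as [roll, pitch, yaw] about the fixed x, y, z axes, in that order (R = Rz(yaw) Ry(pitch) Rx(roll)).
In Python, from workcell import env gives the robot as it stands.
- The arm moves only by the tool servo_tool, never from a script. Its argument "commands" is a list that holds one entry, the list of rows, each a list of 7 numbers: the turn, a rotation vector about the tool's x, y, z in degrees, then the shift along the tool's x, y, z in m, then the opening, from 0 (shut) to 1 (fully open). In form: [[[ax, ay, az, x, y, z, hand], ...]]. A call has 1 to 20 rows; each row is the pose to reach, as a shift and turn from the pose commanded when the call began, along the tool's axes at that moment; what a row does not reach only later rows make up. A row lasts 1/12 s, in which the tool goes at most 41.7 mm and 7.16 degrees, less where a joint would pass 70% of its speed; a pose out of reach is approached as far as the arm can. A call with a gripper value outside its range is refused whole. The fingers move at their own pace and stop on an object; the grip force is fixed at half the most. Time passes only in rows, so rows that repeat a pose let the fingers close. It gives the time, the measured TCP pose, the force, the opening and the grip force at its end, in the units of the state.
- env.observe(): the state, without advancing time (a new reading comes with each control period).
- env.get_image(name): name is "side" or "top" or "wrist"; returns a dict with "frame" (480x640x3 uint8, red, green, blue), "fx", "fy", "cx", "cy" (pixels), "R" (3x3) and "t" (3): a world point X has camera coordinates R X + t. Camera axes: x right, y down, z forward; pixel columns grow to the right and rows downward; lengths in m; the calibration is good to about 2 mm. The wrist camera is an equidistant fisheye: a pixel r from the principal point sees the ray r / f radians off the axis. A picture is of the moment at which its call begins. There is no depth.
- env.sign_off(): hands the job in; it is judged then, once.
The state is a dict: "clock": time; "qpos": joint angles; "joint_vel": joint speeds; "joint_torque": joint torques, N m; "tool_pos": TCP position; "orientation": TCP orientation; "ft_force": force on the tool from outside, world axes, zero at the start; "wrist_torque": the same for the moment, N m; "opening": finger opening in m; "grasp_force": force on a finger pad.
Only numpy, scipy, OpenCV 4.12 (cv2) and the standard library are available. Lean on these libraries where they do the work, as an engineer would, in place of code of your own. Each camera call takes 0.05 s, during which the arm holds its last target. There are 200 camera calls.

### The job

Slide the carriage by its black knob until the long middle line scribed on the copper sheet lies under the pointer's tip, and let go. Then squeeze the handles of the sprung clip to take it off its parking stand and clip it upright over the carriage's upright fin and the fence behind it together, jaw pads right down below their top edges, so that the carriage is locked on that line. Do not disturb the brass block and the round tin standing nearby.

Things in the scene. Friction and masses are not known exactly. Their poses are not given: they have to be found in the camera images.
- slide: Indexing slide, fixed to the bench: dark steel base plate 130 (x) x 230 (y) x 12 mm with two steel rails. Origin under the centre of the base, on the bench. Its y axis is the carriage's travel, its x axis points across the travel, from the pointer side to the fence side (away from the robot).
- fence: Fixed upright steel plate on the slide's far side, 6 mm thick (x), 220 mm long (y), its top edge 75 mm above the bench. Origin at the middle of its top edge. It stands directly behind the carriage's fin; fin and fence lie face to face (0.3 mm apart).
- line (a point): Point on the long middle line scribed on the copper sheet; the line is 30 mm long, runs along the slide's x axis, and this point is its middle. Two shorter lines lie 20 mm to either side along y. It moves with the carriage.
- knob (a point): Point on the axis of the carriage's upright black knob at the height to grip, 68 mm above the bench. The knob is 20 mm in diameter and reaches from 50 to 84 mm above the bench; below it is a thinner steel stem down to the sheet. It moves with the carriage. The fin's near face is 34 mm from the knob's axis.
- lap (a point): Middle of the joined top edges of fin and fence, 75 mm above the bench, moving with the carriage: the clip goes over here. The pair is 12.3 mm thick along the slide's x and overlaps for 45 mm to either side along the slide's y. Beside the pair there are 40 mm of free depth below this point for the jaws.
- pointer: Pointer stand, fixed, in front of the slide (robot side): 44 mm square foot, post, and a thin rod at 54 mm height reaching over the copper sheet; total height 61 mm. Origin under the centre of the foot. Its axes are parallel to the slide's.
- tip (a point): Lower tip of the pointer's needle, 62 mm from the post along the stand's x axis and 36 mm above the bench, 3 mm above the copper sheet. The line is under it when line and tip have the same position along the slide's y axis.
- stand: Parking stand for the clip, fixed: dark base 76 x 70 x 14 mm with an upright aluminium plate 12 mm thick (x) and 50 mm wide (y), top edge 75 mm above the bench. Origin under the centre of the base. Either left or right of the slide.
- clip: Sprung clip, 0.12 kg, 116 mm tall, 26 mm wide (34 over the pivot pin), parked jaws down on the stand's plate, origin 34 mm above the plate's edge. Origin on the pivot axis, which is the clip's y axis; z points up to the handles; the jaws open along x. Jaw tips are 55 mm below the origin; an edge can enter to 7.5 mm below the origin. Released, the spring grips a 12 mm edge with about 5 N.
- jaws (a point): Point midway between the two rubber jaw pads, 48 mm below the clip's origin along its z axis. Pads are 26 mm wide (along the pivot axis) and 14 mm high, 7 mm above and below this point.
- doming_block: Bystander: brass doming block, 50 mm cube, loose. Origin under its centre.
- wax_tin: Bystander: round tin, 64 mm in diameter, 20 mm high, loose. Origin under its centre.
- handles (a point): Middle of the space between the clip's two black handles, where to squeeze along the clip's x: 37 mm above its origin. The handles reach from 17 to 60 mm above the origin, 41 (low) to 57 mm (top) over their outsides while parked. About 11 N squeezes them to a hard stop, upright and about 34 mm over their outsides, with the jaw pads about 29 mm apart; holding with 25 N is safe.
- carriage: Carriage: aluminium table 87 x 100 mm with a copper sheet on top (33 mm above the bench) and, along its far side, an upright aluminium fin 6 mm thick (x), 90 mm long (y), top edge 75 mm above the bench, level with and lying against the fence. Origin under its middle, at bench height. It slides along the slide's y, up to 55 mm either way, with about 2.5 N of friction, and stays where it is left.
Not all that is in view belongs to the job. Leave any red look-alike of the stand alone.

How it is judged:
On the way, in this order (a step that is already met when the one before it is completed fails the run):
1. the carriage's long line lies under the pointer (within 4 mm along the travel) and the knob is let go, the clip still on its stand (y of line in the frame of tip between -0.004 and 0.004 m and contact force between the fingers and slide below 0.5 N and distance of clip from where it was at the start of the episode below 0.02 m), for 0.2 s.
2. the clip is off its stand, carried with its jaws squeezed open (contact force between clip and stand below 0.1 N and distance of clip from where it was at the start of the episode above 0.05 m and contact force between the fingers and clip above 3 N), for 0.1 s.
At the end, for the whole second after the job is handed in: The long line is within 4 mm of the pointer's tip along the travel; the clip, released and at rest, stands upright (within 0.2 rad) astride fin and fence, its pads pressing on both (over 1.5 N each), midway between the pads within 6 mm of the pair's middle and at least 6 mm below the top edges (y of line in the frame of tip between -0.004 and 0.004 m and contact force between clip and carriage above 1.5 N and contact force between clip and fence above 1.5 N and z of jaws in the frame of lap below -0.006 m and x of jaws in the frame of lap between -0.006 and 0.006 m and angle between clip's own z axis and vertical below 0.2 rad and linear speed of clip below 0.02 m/s); the robot touches nothing.
It fails at once if the brass block is moved more than 30 mm (distance of doming_block from where it was at the start of the episode above 0.03 m).
It fails at once if the round tin is moved more than 30 mm (distance of wax_tin from where it was at the start of the episode above 0.03 m).
It also fails if it takes over 58 s, if anything falls off the work surface, if the arm or the gripper's body presses on something with over 40 N, if the wrist force passes 120 N, or if a joint passes its speed limit or range.

## Working session

There is one attempt and no reset: what is moved stays moved. The work goes in short steps, Python scripts to look and compute and a tool call to move; the robot and the scene stay as the last step left them, time stands still between calls to the robot, and variables do not carry over. Pictures are saved under pics/ and viewed, at most 13 in all, crops included, and the job is handed in when it is done.

Besides the shell and the picture viewer there is one more tool, called after "Call:" as name([rows], argument=value, ...), one row to a line, values as JSON. servo_tool: Moves the arm, as the interface text tells. Its arguments: {"type":"object","properties":{"commands":{"type":"array"}},"required":["commands"]}

```bash
mkdir -p pics; ls
python3 - <<'E'
from workcell import env
import cv2,pickle,numpy as np
s=env.observe();print(s)
for n in("top","side"):
    d=env.get_image(n);cv2.imwrite(f"pics/{n}0.png",d["frame"][:,:,::-1]);pickle.dump(d,open(f"pics/{n}0.pkl","wb"))
    print(n,d["fx"],d["fy"],d["cx"],d["cy"],d["R"],d["t"])
E
```

```text
pics
{'clock': 0.0, 'qpos': array([-1.42679972,  0.57653104,  0.02482647,  1.43791859, -0.01497815,
        1.12904159, -0.05649514]), 'joint_vel': array([-5.05016894e-04,  7.19901576e-04,  1.67414204e-03, -5.29657289e-04,
       -5.44646360e-04, -3.73126788e-05,  2.14995883e-03]), 'joint_torque': array([ 2.04019275e-04, -7.65747142e+01,  2.25048825e+00, -2.85955453e+01,
        1.54447829e-02,  1.28075952e-02, -9.41071903e-06]), 'tool_pos': array([0.15232192, 0.65710216, 0.23043928]), 'orientation': array([-3.13988135e+00,  9.99908833e-05,  2.91385908e+00]), 'ft_force': array([-0.25869979,  0.73324338, -0.53590694]), 'wrist_torque': array([-0.0208871 , -0.00275946,  0.00740217]), 'grasp_force': 0.0, 'opening': 0.08499002657765425}
top 533.2027591400632 533.2027591400632 320.95565733760776 231.00984365222928 [[-0.00173136 -0.99999547  0.00246366]
 [-0.99570379  0.00149583 -0.09258362]
 [ 0.09257952 -0.00261337 -0.99570186]] [-0.2869819   0.50300612  1.27264164]
side 435.95413857471294 435.95413857471294 315.9147165489764 243.899647281729 [[ 0.99750134 -0.06755042 -0.02068856]
 [-0.05456693 -0.55067576 -0.83293377]
 [ 0.04487234  0.83198146 -0.55298582]] [-0.5312204  -0.03221988  1.15581383]
```

View pics/top0.png

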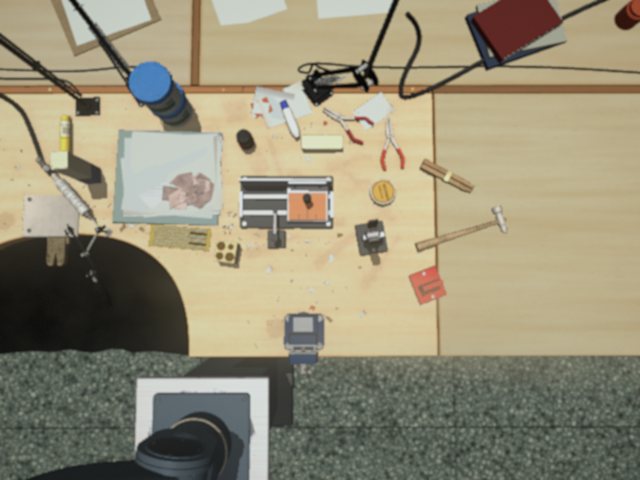

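View pics/side0.png

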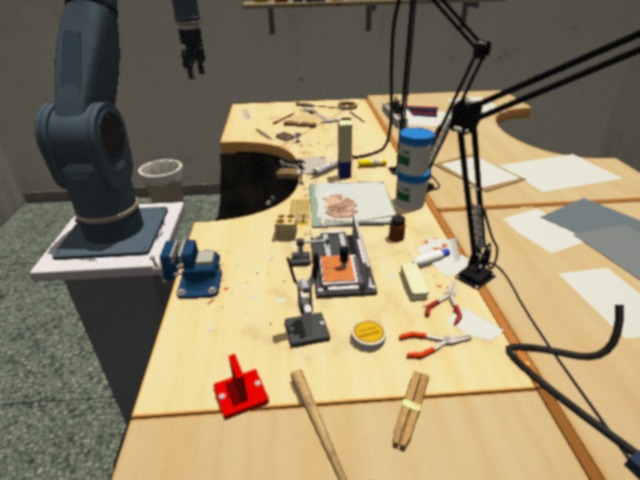

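The top view shows the slide at about (287,203) with the copper sheet at (307,207). The pointer foot is at (277,240), the dark stand with clip at (371,238), the tin at (383,192) and the brass block at (227,252). The red look-alike is at (428,285) and must be left alone. I'll enlarge both views.

```bash
cat > h.py <<'E'
import numpy as np,cv2,pickle
def ray(d,u,v):
    p=np.array([(u-d["cx"])/d["fx"],(v-d["cy"])/d["fy"]])
    if d.get("fish"):
        r=np.hypot(*p); dd=np.array([*(p/r*np.sin(r)),np.cos(r)])
    else: dd=np.array([*p,1])
    R=np.array(d["R"]);return -R.T@np.array(d["t"]),R.T@dd
def at(d,u,v,z):
    c,r=ray(d,u,v);return c+r*(z-c[2])/r[2]
def proj(d,X):
    c=np.array(d["R"])@np.array(X)+np.array(d["t"])
    if d.get("fish"):
        r=np.hypot(c[0],c[1]);k=np.arctan2(r,c[2])/r
        return d["cx"]+d["fx"]*k*c[0],d["cy"]+d["fy"]*k*c[1]
    return d["cx"]+d["fx"]*c[0]/c[2],d["cy"]+d["fy"]*c[1]/c[2]
def crop(d,u0,v0,w,h,s,fn):
    f=d["frame"][v0:v0+h,u0:u0+w,::-1]
    cv2.imwrite(fn,cv2.resize(f,None,fx=s,fy=s,interpolation=cv2.INTER_CUBIC))
def load(n): return pickle.load(open(n,"rb"))
E
python3 - <<'E'
from h import *
a=load("pics/top0.pkl");b=load("pics/side0.pkl")
A=cv2.resize(a["frame"][165:275,210:410,::-1],None,fx=4,fy=4,interpolation=cv2.INTER_CUBIC)
cv2.imwrite("pics/topc.png",A)
crop(b,270,210,130,140,4,"pics/sidec.png")
E
```

```text
(no output)
```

View pics/topc.png

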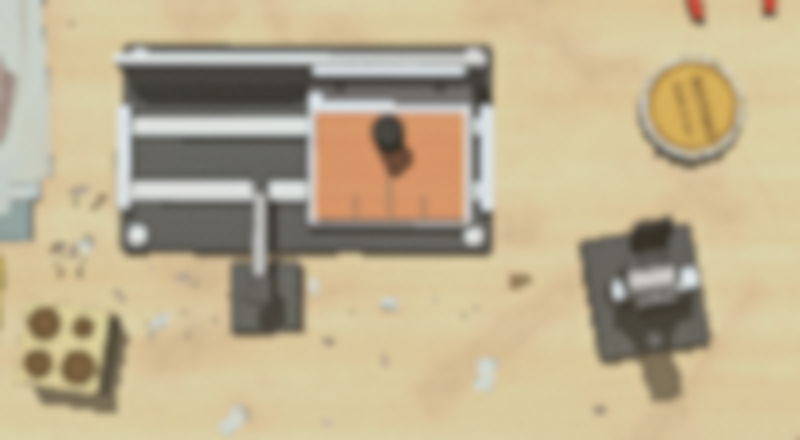

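View pics/sidec.png

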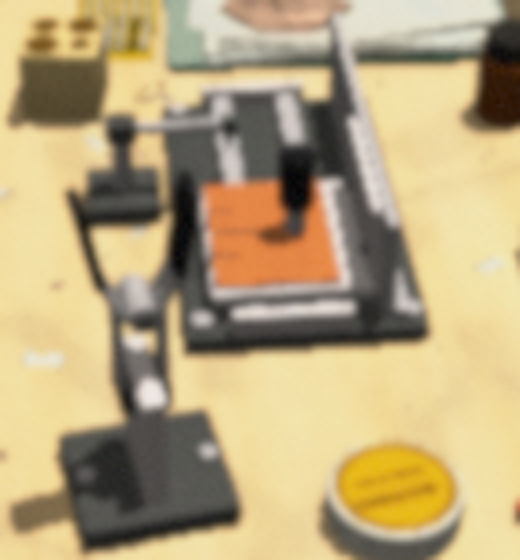

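Both crops show the pointer rod end near topc (260,187) and the long line at topc x=391. The knob is at (388,128). The dark stand has the clip, with its pivot pin ends at (618,290) and (688,278). The red stand is outside these crops, so this dark one is the target.

Run:
```python
from h import *
a=load("pics/top0.pkl")
def T(u,v,z): return at(a,210+(u+.5)/4-.5,165+(v+.5)/4-.5,z).round(4)
for n,u,v,z in [("base",124,46,.012),("base",491,46,.012),("base",491,252,.012),("base",124,252,.012),("line",391,200,.033),("tipend",260,187,.05),("foot",267,300,.01),("knob",388,128,.084),("sb",580,242,.014),("sb",690,225,.014),("sb",709,345,.014),("sb",603,362,.014),("pinL",618,290,.109),("pinR",688,278,.109),("tin",691,108,.02),("block",70,344,.05),("fenceL",118,57,.075),("fenceR",487,57,.075)]: print(n,T(u,v,z))
# side view
b=load("pics/side0.pkl")
def S(u,v,z): return at(b,270+(u+.5)/4-.5,210+(v+.5)/4-.5,z).round(4)
print("side tip",S(230,128,.054),"line",S(235,232,.033),"knobtop",S(297,152,.084),"pin",S(135,290,.109))
```

```text
base [ 0.6404 -0.0892  0.012 ]
base [ 0.6401 -0.3163  0.012 ]
base [ 0.5119 -0.3159  0.012 ]
base [ 0.5123 -0.0907  0.012 ]
line [ 0.5416 -0.255   0.033 ]
tipend [ 0.5474 -0.1771  0.05  ]
foot [ 0.4828 -0.1784  0.01  ]
knob [ 0.5775 -0.2544  0.084 ]
sb [ 0.5178 -0.3704  0.014 ]
sb [ 0.5282 -0.438   0.014 ]
sb [ 0.4545 -0.4487  0.014 ]
sb [ 0.4442 -0.3839  0.014 ]
pinL [ 0.4805 -0.3855  0.109 ]
pinR [ 0.4873 -0.4253  0.109 ]
tin [ 0.5998 -0.4388  0.02  ]
block [ 0.4537 -0.065   0.05  ]
fenceL [ 0.6214 -0.0952  0.075 ]
fenceR [ 0.6211 -0.3124  0.075 ]
side tip [ 0.5468 -0.1849  0.054 ] line [ 0.5431 -0.256   0.033 ] knobtop [ 0.5761 -0.257   0.084 ] pin [ 0.4852 -0.3968  0.109 ]
```

Call:
servo_tool([
  [[0, 0, -13, -0.402, -0.273, -0.01, 1], [0, 0, -13, -0.402, -0.273, -0.01, 1], [0, 0, -13, -0.402, -0.273, -0.01, 1], [0, 0, -13, -0.402, -0.273, -0.01, 1], [0, 0, -13, -0.402, -0.273, -0.01, 1], [0, 0, -13, -0.402, -0.273, -0.01, 1], [0, 0, -13, -0.402, -0.273, -0.01, 1], [0, 0, -13, -0.402, -0.273, -0.01, 1], [0, 0, -13, -0.402, -0.273, -0.01, 1], [0, 0, -13, -0.402, -0.273, -0.01, 1], [0, 0, -13, -0.402, -0.273, -0.01, 1], [0, 0, -13, -0.402, -0.273, -0.01, 1], [0, 0, -13, -0.402, -0.273, -0.01, 1], [0, 0, -13, -0.402, -0.273, -0.01, 1]],
])

```text
clock: 1.27
tool_pos: [0.4834, 0.299, 0.241]
orientation: [-3.141, -0.0, 3.137]
ft_force: [0.0, 0.6, 1.0]
opening: 0.0852
grasp_force: 0.0
```

Call:
servo_tool([
  [[0, 0, 0, -0.094, -0.553, 0.02, 1], [0, 0, 0, -0.094, -0.553, 0.02, 1], [0, 0, 0, -0.094, -0.553, 0.02, 1], [0, 0, 0, -0.094, -0.553, 0.02, 1], [0, 0, 0, -0.094, -0.553, 0.02, 1], [0, 0, 0, -0.094, -0.553, 0.02, 1], [0, 0, 0, -0.094, -0.553, 0.02, 1], [0, 0, 0, -0.094, -0.553, 0.02, 1], [0, 0, 0, -0.094, -0.553, 0.02, 1], [0, 0, 0, -0.094, -0.553, 0.02, 1], [0, 0, 0, -0.094, -0.553, 0.02, 1], [0, 0, 0, -0.094, -0.553, 0.02, 1], [0, 0, 0, -0.094, -0.553, 0.02, 1], [0, 0, 0, -0.094, -0.553, 0.02, 1], [0, 0, 0, -0.094, -0.553, 0.02, 1], [0, 0, 0, -0.094, -0.553, 0.02, 1]],
])

```text
clock: 2.6
tool_pos: [0.576, -0.2517, 0.2205]
orientation: [3.141, -0.001, 3.14]
ft_force: [-0.2, 0.6, 0.1]
opening: 0.0851
grasp_force: 0.0
```

Run:
```python
from workcell import env
from h import *
d=env.get_image("wrist");d["fish"]=1;pickle.dump(d,open("pics/w1.pkl","wb"))
s=env.observe();print(s["tool_pos"],s["orientation"],s["qpos"],s["clock"])
print(d["fx"],d["cx"],d["cy"],-d["R"].T@d["t"],d["R"])
cv2.imwrite("pics/w1.png",d["frame"][:,:,::-1])
for X in [(.577,-.2545,.084),(.5416,-.255,.033),(.546,-.178,.036),(.485,-.405,.109)]: print(proj(d,X))
```

```text
[ 0.57628093 -0.25014475  0.22073434] [ 3.13992775e+00 -6.60900898e-04 -3.14084004e+00] [ 0.25428136  0.51764219  0.13094888  1.58625309 -0.07634378  1.04387499
  1.97830866] 2.65
371.64829954431775 314.0205207098021 237.46477420109858 [ 0.50288572 -0.25107595  0.36180727] [[ 0.00215835  0.99999548  0.00209498]
 [ 0.9579621  -0.00266865  0.28688237]
 [ 0.28688666  0.00138772 -0.95796353]]
(np.float64(309.0485934521177), np.float64(226.23071078361147))
(np.float64(308.91071439184014), np.float64(172.89815978389942))
(np.float64(395.00858403613273), np.float64(178.96171667644145))
(np.float64(106.24886922539679), np.float64(117.4361213278155))
```

View pics/w1.png

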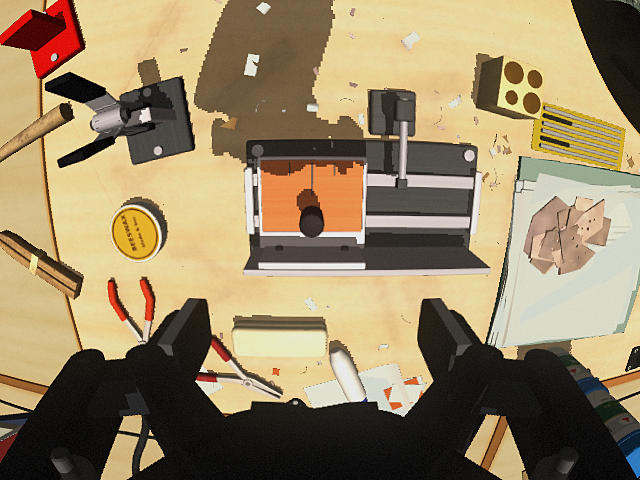

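The wrist view shows the knob top at (312,222), the long line at u≈312 and the needle at about (402,184). The clip is at (110,122). I'll measure from these.

Run:
```python
from h import *
d=load("pics/w1.pkl")
for n,u,v,z in [("knobtop",312,222,.084),("line",312.5,176,.033),("needle",402,185,.036),("needle54",402,183,.054),("pinR",133,112,.109),("fin",260,265,.075),("fin",364,265,.075),("fenceL",245,273,.075),("fenceR",489,272,.075),("tin",136,230,.02)]: print(n,at(d,u,v,z).round(4))
crop(d,350,130,100,80,7,"pics/w1c.png")
```

```text
knobtop [ 0.5736 -0.2522  0.084 ]
line [ 0.5444 -0.2518  0.033 ]
needle [ 0.5514 -0.1713  0.036 ]
needle54 [ 0.547  -0.1758  0.054 ]
pinR [ 0.4836 -0.3814  0.109 ]
fin [ 0.6125 -0.2956  0.075 ]
fin [ 0.6128 -0.2092  0.075 ]
fenceL [ 0.6198 -0.3088  0.075 ]
fenceR [ 0.6217 -0.0929  0.075 ]
tin [ 0.5967 -0.4345  0.02  ]
```

View pics/w1c.png

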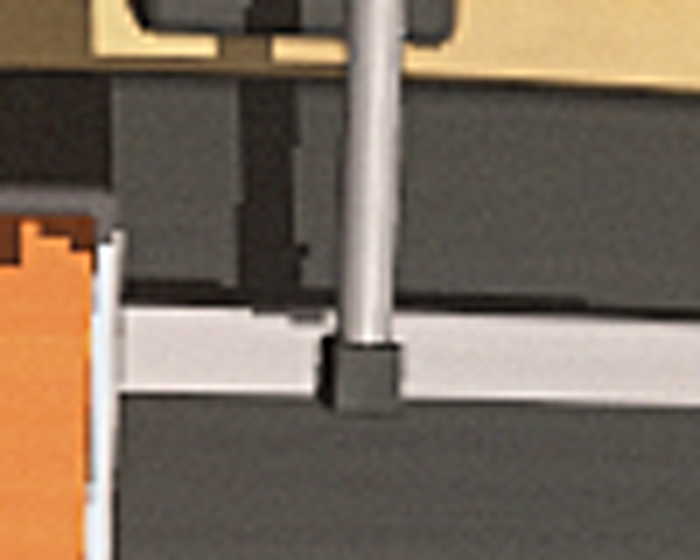

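Call:
servo_tool([
  [[0, 0, 0, 0.001, -0.002, 0.1, 0.7], [0, 0, 0, 0.001, -0.002, 0.1, 0.7], [0, 0, 0, 0.001, -0.002, 0.13, 0.7], [0, 0, 0, 0.001, -0.002, 0.155, 0.7], [0, 0, 0, 0.001, -0.002, 0.17, 0.7], [0, 0, 0, 0.001, -0.002, 0.17, 0.6], [0, 0, 0, 0.001, -0.002, 0.17, 0.4], [0, 0, 0, 0.001, -0.002, 0.17, 0.2], [0, 0, 0, 0.001, -0.002, 0.17, 0.1], [0, 0, 0, 0.001, -0.002, 0.17, 0.1], [0, 0, 0, 0.001, -0.002, 0.17, 0.1], [0, 0, 0, 0.001, -0.002, 0.17, 0.1]],
])

```text
clock: 3.65
tool_pos: [0.5763, -0.2539, 0.0534]
orientation: [-3.141, 0.003, 3.141]
ft_force: [-0.6, 3.6, 7.8]
opening: 0.0186
grasp_force: 58.9
```

Call:
servo_tool([
  [[0, 0, 0, 0, 0.01, 0, 0.1], [0, 0, 0, 0, 0.02, 0, 0.1], [0, 0, 0, 0, 0.03, 0, 0.1], [0, 0, 0, 0, 0.04, 0, 0.1], [0, 0, 0, 0, 0.05, 0, 0.1], [0, 0, 0, 0, 0.06, 0, 0.1], [0, 0, 0, 0, 0.07, 0, 0.1], [0, 0, 0, 0, 0.076, 0, 0.1], [0, 0, 0, 0, 0.076, 0, 0.1], [0, 0, 0, 0, 0.076, 0, 0.1]],
])

```text
clock: 4.48
tool_pos: [0.5765, -0.177, 0.0533]
orientation: [3.141, 0.004, -3.141]
ft_force: [0.2, 2.5, 11.2]
opening: 0.0181
grasp_force: 60.6
```

Run:
```python
from workcell import env
from h import *
d=env.get_image("wrist");d["fish"]=1;pickle.dump(d,open("pics/w2.pkl","wb"))
s=env.observe();print(s["tool_pos"],s["orientation"],s["ft_force"],s["clock"])
print(-d["R"].T@d["t"])
for X in [(.545,-.177,.033),(.577,-.177,.084)]: print(proj(d,X))
crop(d,210,60,200,150,4,"pics/w2c.png")
```

```text
[ 0.57655524 -0.17713406  0.05333221] [ 3.1414851   0.00375052 -3.14129536] [-0.25983227  2.68174391 10.36896802] 4.5333
[ 0.50274229 -0.17639952  0.19425596]
(np.float64(312.2966890546958), np.float64(222.8559644383995))
(np.float64(312.0380011350875), np.float64(347.8891388268961))
```

View pics/w2c.png

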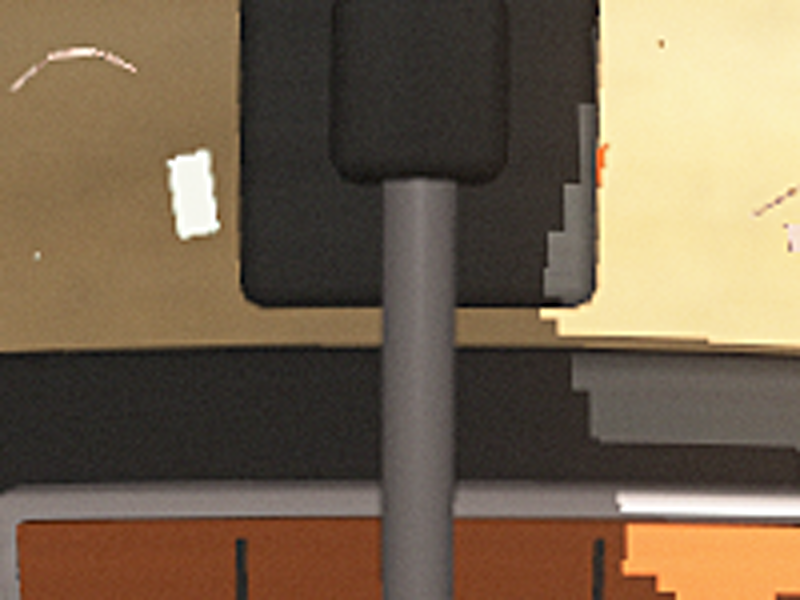

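The short lines sit at crop x=241 and 600, so their middle is 420.5. The pointer rod is at 418.5, which puts the long line within about 0.3 mm. I'll let go and rise.

Call:
servo_tool([
  [[0, 0, 0, 0, 0, 0, 0.3], [0, 0, 0, 0, 0, 0, 0.5], [0, 0, 0, 0, 0, 0, 0.6], [0, 0, 0, 0, 0, 0, 0.6], [0, 0, 0, 0, 0, -0.01, 0.6], [0, 0, 0, 0, 0, -0.04, 0.6], [0, 0, 0, 0, 0, -0.08, 0.6], [0, 0, 0, 0, 0, -0.12, 0.6], [0, 0, 0, 0, 0, -0.16, 0.8], [0, 0, 0, 0, 0, -0.2, 1], [0, 0, 0, 0, 0, -0.2, 1]],
])

```text
clock: 5.45
tool_pos: [0.5779, -0.1797, 0.2603]
orientation: [-3.139, 0.012, 3.14]
ft_force: [1.8, -1.3, -0.1]
opening: 0.0841
grasp_force: 0.0
```

Call:
servo_tool([
  [[0, 0, 81.5, 0.093, -0.228, 0, 1], [0, 0, 81.5, 0.093, -0.228, 0, 1], [0, 0, 81.5, 0.093, -0.228, 0, 1], [0, 0, 81.5, 0.093, -0.228, 0, 1], [0, 0, 81.5, 0.093, -0.228, 0, 1], [0, 0, 81.5, 0.093, -0.228, 0, 1], [0, 0, 81.5, 0.093, -0.228, 0, 1], [0, 0, 81.5, 0.093, -0.228, 0, 1], [0, 0, 81.5, 0.093, -0.228, 0, 1], [0, 0, 81.5, 0.093, -0.228, 0, 1], [0, 0, 81.5, 0.093, -0.228, 0, 1], [0, 0, 81.5, 0.093, -0.228, 0, 1], [0, 0, 81.5, 0.093, -0.228, 0, 1], [0, 0, 81.5, 0.093, -0.228, 0, 1]],
])

```text
clock: 6.62
tool_pos: [0.4817, -0.406, 0.2516]
orientation: [3.142, -0.0, 1.72]
ft_force: [-0.1, 1.1, -0.0]
opening: 0.0853
grasp_force: 0.0
```

Run:
```python
from workcell import env
from h import *
d=env.get_image("wrist");d["fish"]=1;pickle.dump(d,open("pics/w3.pkl","wb"))
s=env.observe();print(s["tool_pos"],s["orientation"],s["qpos"],s["clock"])
print(-d["R"].T@d["t"])
for X in [(.485,-.408,.109),(.485,-.408,.169),(.485,-.408,.075)]: print(proj(d,X))
cv2.imwrite("pics/w3.png",d["frame"][:,:,::-1])
```

```text
[ 0.48170994 -0.40604711  0.25159109] [ 3.14148808e+00 -2.34978744e-05  1.72054401e+00] [ 0.29253655  0.54621105  0.56048278  1.54799924 -0.30935552  1.1368986
  1.06810824] 6.6667
[ 0.47068691 -0.33303048  0.39283364]
(np.float64(317.6347641027602), np.float64(227.0966574195122))
(np.float64(318.575609172572), np.float64(251.58229194359896))
(np.float64(317.2459127441636), np.float64(217.0641973695937))
```

View pics/w3.png

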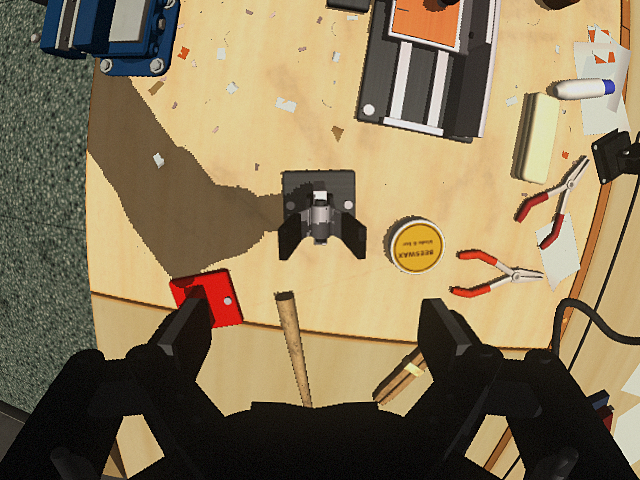

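Run:
```python
from h import *
d=load("pics/w3.pkl")
for n,u,v,z in [("basetop",283,172,.014),("basetop",355,170,.014),("hTopMid",322,258,.169),("hL",283,258,.169),("hR",361,258,.169),("pinfar",320,243,.109),("pinnear",320,200,.109)]: print(n,at(d,u,v,z).round(4))
crop(d,260,155,130,120,6,"pics/w3c.png")
```

```text
basetop [ 0.446  -0.3805  0.014 ]
basetop [ 0.5185 -0.3674  0.014 ]
hTopMid [ 0.4878 -0.412   0.169 ]
hL [ 0.4631 -0.4157  0.169 ]
hR [ 0.5127 -0.4083  0.169 ]
pinfar [ 0.4889 -0.4208  0.109 ]
pinnear [ 0.4835 -0.3862  0.109 ]
```

View pics/w3c.png

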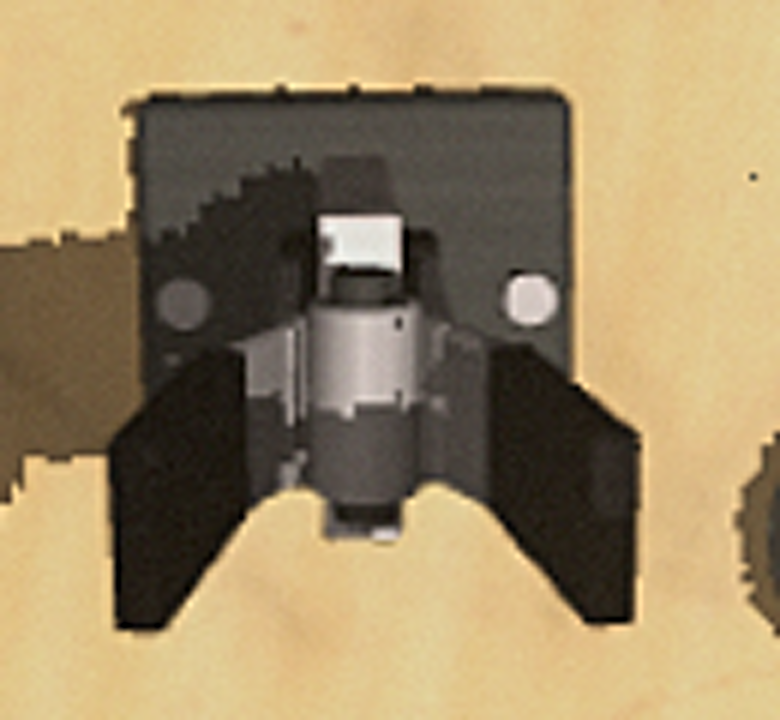

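The clip sits at about (0.486,-0.4035), yaw about 8.6°. Its handle tops are centred at px (322,244).

Call:
servo_tool([
  [[0, 0, 0, 0.002, 0.005, 0.03, 1], [0, 0, 0, 0.002, 0.005, 0.06, 1], [0, 0, 0, 0.002, 0.005, 0.085, 1], [0, 0, 0, 0.002, 0.005, 0.105, 1], [0, 0, 0, 0.002, 0.005, 0.12, 1], [0, 0, 0, 0.002, 0.005, 0.124, 1], [0, 0, 0, 0.002, 0.005, 0.124, 1], [0, 0, 0, 0.002, 0.005, 0.124, 0.8], [0, 0, 0, 0.002, 0.005, 0.124, 0.6], [0, 0, 0, 0.002, 0.005, 0.124, 0.5], [0, 0, 0, 0.002, 0.005, 0.124, 0.42], [0, 0, 0, 0.002, 0.005, 0.124, 0.42], [0, 0, 0, 0.002, 0.005, 0.124, 0.42], [0, 0, 0, 0.002, 0.005, 0.124, 0.42]],
])

```text
clock: 7.83
tool_pos: [0.4864, -0.4034, 0.1274]
orientation: [3.141, 0.0, 1.718]
ft_force: [0.3, 1.1, -0.7]
opening: 0.0358
grasp_force: 6.4
```

Call:
servo_tool([
  [[0, 0, 0, 0, 0, 0, 0.36], [0, 0, 0, 0, 0, 0, 0.36], [0, 0, 0, 0, 0, 0, 0.36]],
])

```text
clock: 8.08
tool_pos: [0.4864, -0.4034, 0.1273]
orientation: [-3.142, -0.0, 1.718]
ft_force: [-0.3, -0.3, -1.4]
opening: 0.0318
grasp_force: 54.3
```

Call:
servo_tool([
  [[0, 0, 0, 0, 0, 0, 0.385], [0, 0, 0, 0, 0, 0, 0.385], [0, 0, 0, 0, 0, -0.01, 0.385], [0, 0, 0, 0, 0, -0.02, 0.385], [0, 0, 0, 0, 0, -0.03, 0.385]],
])

```text
clock: 8.5
tool_pos: [0.4864, -0.4037, 0.1586]
orientation: [3.141, 0.0, 1.718]
ft_force: [0.1, -0.3, -0.9]
opening: 0.0331
grasp_force: 31.8
```

Call:
servo_tool([
  [[0, 0, 0, 0, 0, -0.03, 0.385], [0, 0, 0, 0, 0, -0.06, 0.385], [0, 0, 4, 0.025, 0.02, -0.06, 0.385], [0, 0, 8.2, 0.05, 0.04, -0.06, 0.385], [0, 0, 8.2, 0.08, 0.06, -0.06, 0.385], [0, 0, 8.2, 0.11, 0.085, -0.06, 0.385], [0, 0, 8.2, 0.14, 0.11, -0.06, 0.385], [0, 0, 8.2, 0.165, 0.13, -0.06, 0.385], [0, 0, 8.2, 0.185, 0.146, -0.06, 0.385], [0, 0, 8.2, 0.197, 0.156, -0.06, 0.385], [0, 0, 8.2, 0.204, 0.161, -0.06, 0.385], [0, 0, 8.2, 0.204, 0.161, -0.06, 0.385], [0, 0, 8.2, 0.204, 0.161, -0.06, 0.385]],
])

```text
clock: 9.58
tool_pos: [0.615, -0.1796, 0.2178]
orientation: [-3.141, 0.001, 1.574]
ft_force: [-0.4, -0.2, -0.6]
opening: 0.0329
grasp_force: 31.8
```

Run:
```python
from workcell import env
from h import *
d=env.get_image("wrist");d["fish"]=1;pickle.dump(d,open("pics/w4.pkl","wb"))
s=env.observe();print(s["tool_pos"],s["orientation"],s["opening"],s["grasp_force"],s["clock"])
print(-d["R"].T@d["t"])
crop(d,200,120,230,170,3.4,"pics/w4.png")
```

```text
[ 0.61463028 -0.1803312   0.21777328] [-3.14142739e+00  1.34944894e-03  1.57255081e+00] 0.03320414541865831 31.773948669433594 9.6333
[ 0.61464532 -0.10562879  0.35887542]
```

View pics/w4.png

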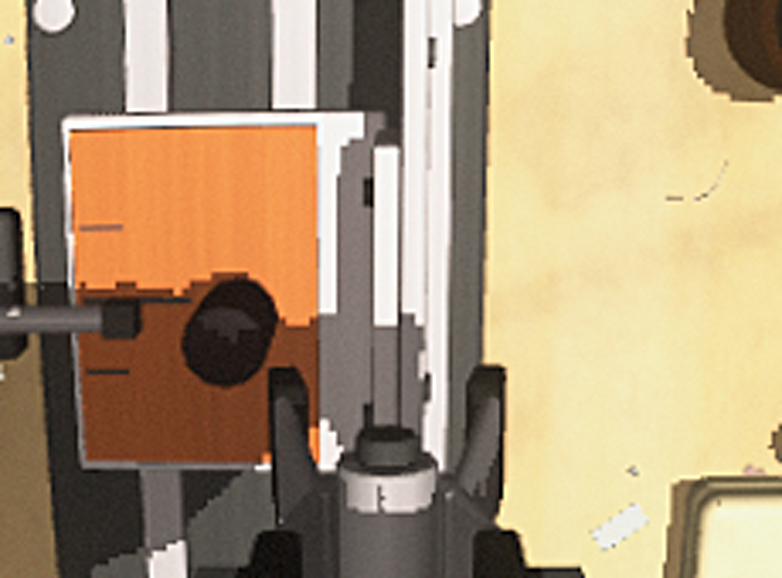

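The clip is held upright above the pair. The fin/fence joint is at crop x≈400, and the jaws are at 270–305 and 470–505, so their middle is 387.5.

Run:
```python
from h import *
d=load("pics/w4.pkl")
P=lambda a,b,z:at(d,200+(a+.5)/3.4-.5,120+(b+.5)/3.4-.5,z).round(4)
print("joint",P(400.5,200,.075),P(401,300,.075),P(373,200,.075))
print("fenceR", P(425,200,.075))
print("jaws",P(270,367,.145),P(505,367,.145),P(387.5,367,.145))
print("fin end",P(386,145,.075),"line",P(165,299,.033),"short",P(100,228,.033),P(107,372,.033),"block",P(121,318,.057))
```

```text
joint [ 0.6175 -0.1435  0.075 ] [ 0.6177 -0.1667  0.075 ] [ 0.6113 -0.1435  0.075 ]
fenceR [ 0.623  -0.1435  0.075 ]
jaws [ 0.594  -0.1637  0.145 ] [ 0.6353 -0.1636  0.145 ] [ 0.6146 -0.1637  0.145 ]
fin end [ 0.6142 -0.131   0.075 ] line [ 0.5553 -0.1753  0.033 ] short [ 0.5384 -0.1559  0.033 ] [ 0.5383 -0.1955  0.033 ] block [ 0.5483 -0.1749  0.057 ]
```

Call:
servo_tool([
  [[0, 0, 0, 0.003, 0.003, 0.02, 0.385], [0, 0, 0, 0.003, 0.003, 0.04, 0.385], [0, 0, 0, 0.003, 0.003, 0.055, 0.385], [0, 0, 0, 0.003, 0.003, 0.065, 0.385], [0, 0, 0, 0.003, 0.003, 0.072, 0.385], [0, 0, 0, 0.003, 0.003, 0.079, 0.385], [0, 0, 0, 0.003, 0.003, 0.086, 0.385], [0, 0, 0, 0.003, 0.003, 0.092, 0.385], [0, 0, 0, 0.003, 0.003, 0.096, 0.385], [0, 0, 0, 0.003, 0.003, 0.096, 0.385], [0, 0, 0, 0.003, 0.003, 0.096, 0.385]],
])

```text
clock: 10.55
tool_pos: [0.6187, -0.175, 0.1214]
orientation: [-3.142, 0.0, 1.575]
ft_force: [0.3, 0.3, -1.1]
opening: 0.0329
grasp_force: 31.8
```

Run:
```python
from workcell import env
from h import *
d=env.get_image("wrist");d["fish"]=1;pickle.dump(d,open("pics/w5.pkl","wb"))
s=env.observe();print(s["tool_pos"],s["orientation"],s["ft_force"],s["grasp_force"],s["clock"])
crop(d,200,120,230,170,3.4,"pics/w5.png")
```

```text
[ 0.61889164 -0.17511224  0.12162305] [3.14113618e+00 2.25233737e-04 1.57517491e+00] [-0.17669342 -0.6371381  -1.39296674] 31.778554916381836 10.6
```

View pics/w5.png

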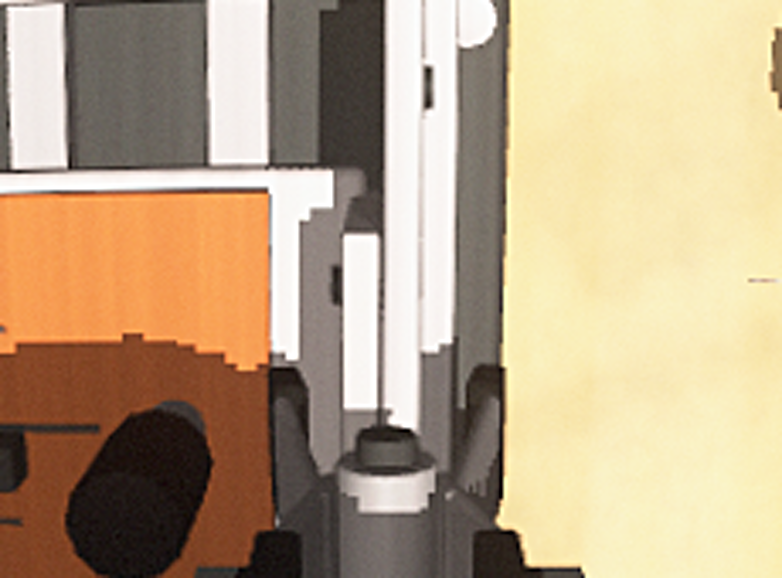

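The jaws straddle the pair with the clip about 1 mm off centre and no contact. I'll trim 1 mm and release gently.

Call:
servo_tool([
  [[0, 0, 0, 0, -0.001, 0, 0.385], [0, 0, 0, 0, -0.001, 0, 0.42], [0, 0, 0, 0, -0.001, 0, 0.46], [0, 0, 0, 0, -0.001, 0, 0.5], [0, 0, 0, 0, -0.001, 0, 0.55], [0, 0, 0, 0, -0.001, 0, 0.6], [0, 0, 0, 0, -0.001, 0, 0.65], [0, 0, 0, 0, -0.001, 0, 0.75], [0, 0, 0, 0, -0.001, 0, 0.9], [0, 0, 0, 0, -0.001, 0, 1], [0, 0, 0, 0, -0.001, 0, 1], [0, 0, 0, 0, -0.001, 0, 1]],
])

```text
clock: 11.6
tool_pos: [0.6177, -0.175, 0.1214]
orientation: [3.141, 0.0, 1.575]
ft_force: [-0.1, 1.1, 0.3]
opening: 0.0854
grasp_force: 0.0
```

Call:
servo_tool([
  [[0, 0, 0, 0, 0, -0.02, 1], [0, 0, 0, 0, 0, -0.05, 1], [0, 0, 0, 0, 0, -0.08, 1], [0, 0, 0, 0, 0, -0.11, 1], [0, 0, 0, 0, 0, -0.13, 1], [0, 0, 0, 0, 0, -0.13, 1], [0, 0, 0, 0, 0, -0.13, 1]],
])

```text
clock: 12.18
tool_pos: [0.6181, -0.1752, 0.2525]
orientation: [3.139, 0.0, 1.575]
ft_force: [0.1, -0.5, 0.8]
opening: 0.0853
grasp_force: 0.0
```

Run:
```python
from workcell import env
from h import *
d=env.get_image("wrist");b=env.get_image("side")
s=env.observe();print(s["tool_pos"],s["ft_force"],s["grasp_force"],s["clock"])
f=lambda d,u,v,w,h,S:cv2.resize(d["frame"][v:v+h,u:u+w,::-1],S,interpolation=cv2.INTER_CUBIC)
cv2.imwrite("pics/fin.png",np.hstack([f(d,200,110,200,200,(400,400)),f(b,280,190,120,120,(400,400))]))
```

```text
[ 0.61727624 -0.17457044  0.25040175] [-0.76962482  0.47227846 -0.7630628 ] 0.0 12.2833
```

View pics/fin.png

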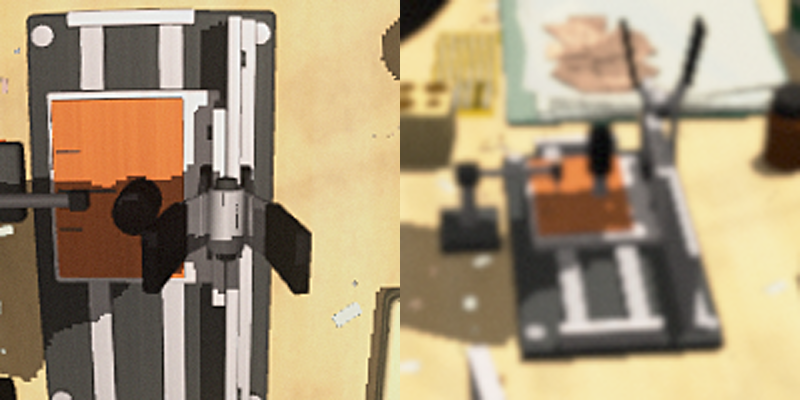

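The clip stands upright astride the fin and fence (left half about (228,215)). The line is still under the pointer: the short lines at v 152 and 230 sit the same distance from the rod as before. I'm handing in.

```bash
python3 -c "
from workcell import env
print(env.sign_off())"
```

```text
the job is handed in; nothing more can be done
None
```

The carriage is locked with its long line under the pointer, the clip stands upright over fin and fence, and the job was handed in at about 12 s; sign-off returned no verdict.

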